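# Blank off a valve block and set its selector for a leak test

### The arm

A 6-joint arm with a two-finger parallel gripper is mounted at the origin on the work surface. World frame = base frame: x ahead of the robot, y to its left, z up, the work surface at z = 0. Lengths are in m, angles in rad, forces in N, time in s.
With the tool pointing down it reaches from about 0.325 to 0.775 m from the base axis. Payload 9.3 kg.
Tool frame: the origin (TCP) lies at the very end of the fingers, on their centre line; the grasp point (between the pads) lies env.pinch_z behind it (env.pinch_z is the distance from the TCP to the grasp point, in m); z points along the fingers, y is the direction in which the jaws open and shut (so a half turn about z gives the same grasp; the last joint's range is limited). The gripper opens to 85 mm and grips with 20 to 120 N. Pads are 22 mm wide; open, the fingers measure 114 mm over their backs; the gripper's body (76 mm by 85 mm) begins 54 mm behind the grasp point. The pads swing forward as they close: fully open they stand 13 mm farther back than shut.
Start: joints at [-1.404, 0.259, 0.021, 1.334, 0, 1.418], TCP at [0.173, -0.522, 0.231] pointing down, gripper open.
Joint ranges: [-3.04, 3.04], [-0.91, 1.82], [-1.04, 1.36], [-1.92, 1.95], [-1.52, 1.45], [-3.14, 3.14]. Speed limits (rad/s): [2.22, 2.22, 2.79, 3.14, 3.14, 3.14].

### API

Orientations are given as a unit quaternion [x, y, z, w].
In Python, from workcell import telemetry, read_camera, order, outline_of, env gives the robot as it stands. The module is installed in compiled form; this text tells all that it offers.
- The arm moves only by the shell command python3 -m crank 'ROWS' [OPENING] [FORCE]. ROWS is text: rows parted by semicolons, each of 6 numbers parted by spaces: the shift along the tool's x, y, z scaled (see below), then the turn, a rotation vector about the tool's x, y, z scaled (see below). In form: tx ty tz wx wy wz; .... A call has exactly 10 rows; each row is the pose to reach, as a shift and turn from the pose measured when the call began, along the tool's axes at that moment; what a row does not reach only later rows make up. The controller multiplies each number of a shift by 20 cm and each number of a turn by pi/2 rad. A row lasts 1/8 s, in which the tool goes at most 62.5 mm and 10.7 degrees, less where a joint would pass 70% of its speed; a pose out of reach is approached as far as the arm can. A call with a number of a shift or a turn outside -1 to 1 is refused whole. A call with a gripper value outside its range is refused whole. OPENING is the opening, from 0 (shut) to 1 (fully open), set as the call begins (- or left out, the last holds). The fingers move at their own pace and stop on an object; FORCE is the grip in N (left out, the last holds). Time passes only in rows, so rows that repeat a pose let the fingers close, or fill a call up. It gives the time, the measured TCP pose, the force and the opening at its end, in the units of the state.
- telemetry.get_obs(): the state, without advancing time (a new reading comes with each control period).
- read_camera(name): name is "scene" or "top" or "wrist"; returns a dict with "img" (480x640x3 uint8, red, green, blue), "K" (3x3 intrinsics, pixels), "rvec" (rotation vector, rad) and "tvec" (3), from world to camera coordinates, as OpenCV has them; the wrist camera has in their place "mount" (4x4, takes a point from camera to tool coordinates, whose origin is the TCP and whose axes are the flange's). Camera axes: x right, y down, z forward; pixel columns grow to the right and rows downward; lengths in m; the calibration is good to about 2 mm. A picture is of the moment at which its call begins: read the wrist's pose just before it. There is no depth.
- order.hand_in(): hands the job in, once; it reports no verdict.
Trained networks look in a picture, given as the dict that the camera call returned (one of the last four; its "shot" number tells which), for a name from the list of things; names that differ only in an ending like _2 or _b are one class to them, and where a whole thing is asked for, a point or a joint stands for the part that bears it (a point fixed in the world has none). Each returns a list of dicts, best first, with "confidence" (0 to 1); they miss things now and then, are a little off and sometimes report something else, mostly with a low value. They report only what shows in the picture. A call takes as long as a camera call.
- outline_of(picture, name): "region" (480x640 bool, what is visible of it) and "extent" ([centre column, centre row, width, height] in pixels, round what is visible of it).
The state is a dict: "clock": time; "joint_pos": joint angles; "joint_velocities": joint speeds; "joint_torque": joint torques, N m; "position": TCP position; "tcp_rot": TCP orientation; "wrist_force": force on the tool from outside, world axes, zero at the start; "wrist_torque": the same for the moment, N m; "grip_width": finger opening in m.
Only numpy, scipy, OpenCV 4.12 (cv2) and the standard library are available. Lean on these libraries where they do the work, as an engineer would, in place of code of your own. Each camera call takes 0.05 s, during which the arm holds its last target. There are 200 camera calls.

### The job

Get the valve block ready for a leak test: first push the grey blanking cap from the tray fully home over the bare spigot on the sloping face and let go of it, then turn the selector knob until its pointer has clicked into the position facing the larger of the two domed steel studs at the edge of its dial. Do not shift or knock over the other things lying about (coupling, silencer, screwdriver).

Things in the scene. Friction and masses are not known exactly. Their poses are not given: they have to be found in the camera images.
- unit: Fixed valve unit: aluminium block 270 wide x 170 x 45 thick leaning on a steel foot plate 190 x 260 x 8. Origin: centre of the plate's underside, z up, x to its high rear edge. The face slopes 25 deg (normal leans to -x); its middle is 108 over the origin. Four black coils (25 diameter, 42 off the face) stand in a row 66 up-slope of the middle, at y = -105, 0, 55, 110.
- spigot_base (a point): Cap's seat: centre of the top of the shoulder (36 diameter, 6 tall) at the foot of the bare aluminium spigot. z: spigot axis, out of the sloping face; x up the slope; y across it, to the unit's +y. The spigot is 20 in diameter and rises 36 above this point, the top 4 tapered to 14. It is 15 down-slope of the face's middle, at unit y = -70; the knob's axis is 120 away to +y, 10 down-slope.
- selector_axis (a point): The point on the sloping face at the selector knob's axis. z points out of the face, x up the slope, y across it to the unit's +y. A flat dark dial disc (72 diameter, 3 thick) lies round it; small dots mark the click positions.
- selector (a joint): Angle (rad) of the black selector knob about selector_axis z (counter-clockwise seen from outside the face). 0: pointer straight up the slope. Turns endlessly both ways with 12 click positions at the multiples of pi/6; a spring detent (about 0.08 N m to get over) pulls it into the nearest one when let go.
- selector_grip (a point): On the knob's axis, 36 off the face, at the height to grip; turns with the knob: x along the bar towards the pointer, z out of the face. The knob is a skirt 44 in diameter (6 to 15 off the face) with a bar grip on it, 42 long (x), 14 thick (y), 14 to 46 off the face.
- pointer_tip (a point): End of the small nose that sticks out of the knob's skirt under one end of the bar: the pointer, 28.5 from the axis, 10 off the face. A white line on the bar and nose points the same way.
- big_stud: The mark to point at: the larger domed steel stud, a half ball of 18 diameter let into the sloping face. Origin: centre of the ball, level with the face (its axes mean nothing), 44 from the knob's axis. It stands at +60 or -60 degrees (+-pi/3) about selector_axis z from straight up the slope. When the pointer faces it exactly, pointer_tip is 18.5 from this origin.
- small_stud: A like stud of only 7 diameter, at the other of these two places: not the mark.
- tray: Low white plastic tray, fixed, 290 (x) x 250, rim 14 high, walls 4. Origin: centre of its underside, on the bench. Inner floor 4 above the bench.
- cap: Grey plastic blanking cap standing mouth down in the tray: plain cylinder 30 in diameter and 50 tall, closed on top with a small boss (12 diameter, 4 tall), open below with a bore of 23 diameter and 40 deep. Origin: centre of its mouth (underside); z towards its closed top. 50 g, give or take.
- coupling: Bystander: grey plastic tube open at both ends, 36 outside, 28 inside, 60 tall, standing in the tray close beside the cap. Origin: centre of its underside.
- silencer: Bystander: brass silencer, a closed turned piece 34 in diameter at its foot and 64 tall, standing in the tray close to the other side of the cap. Origin: centre of its underside.
- driver: Bystander: screwdriver about 180 long lying on the bench in front of the unit. Origin: its middle, at the underside; x along the shaft, which lies across the unit's x.

How it is judged:
On the way, in this order (a step that is already met when the one before it is completed fails the run):
1. the cap is fully home on the spigot and let go (distance between cap and spigot_base below 0.005 m and angle between the z axis of cap and the z axis of spigot_base, either way round below 0.12 rad and contact force between the fingers and cap below 0.1 N), for 0.2 s.
2. the selector's pointer faces the larger stud (distance between pointer_tip and big_stud below 0.0205 m and velocity of joint selector between -0.1 and 0.1 rad/s), for 0.2 s.
At the end, for the whole second after the job is handed in: The cap is on the spigot, its mouth within 5 mm of the shoulder's centre and its axis within 0.12 rad of the spigot's, at rest; the pointer's tip is within 20.5 mm of the larger stud's centre (18.5 mm when it faces it exactly: about 14 degrees either way) and the knob is still (all of step 2 and distance between cap and spigot_base below 0.005 m and angle between the z axis of cap and the z axis of spigot_base, either way round below 0.12 rad and linear speed of cap below 0.02 m/s); the robot touches nothing.
It fails at once if the coupling is shifted by more than 20 mm or tipped over (distance of coupling from where it was at the start of the episode above 0.02 m or angle between coupling's own z axis and vertical above 0.5 rad).
It fails at once if the silencer is shifted by more than 20 mm or tipped over (distance of silencer from where it was at the start of the episode above 0.02 m or angle between silencer's own z axis and vertical above 0.5 rad).
It fails at once if the driver is shifted by more than 20 mm (distance of driver from where it was at the start of the episode above 0.02 m).
It also fails if it takes over 72 s, if anything falls off the work surface, if the arm or the gripper's body presses on something with over 40 N, if the wrist force passes 120 N, or if a joint passes its speed limit or range.

## Working session

There is one attempt and no reset: what is moved stays moved. The work goes in short steps, Python scripts to look and compute and a shell command to move; the robot and the scene stay as the last step left them, time stands still between calls to the robot, and variables do not carry over. Pictures are saved under pics/ and viewed, about 8 in all and at most 12, crops included, and the job is handed in when it is done.

```bash
mkdir -p pics; ls
cat > h.py <<'E'
import numpy as np, cv2
from scipy.spatial.transform import Rotation as R
from workcell import telemetry, read_camera, order, outline_of, env
def cam(n):
    o=telemetry.get_obs(); p=read_camera(n)
    if 'mount' in p:
        T=np.eye(4);T[:3,:3]=R.from_quat(o['tcp_rot']).as_matrix();T[:3,3]=o['position']
        C=T@np.array(p['mount'])
    else:
        M=np.eye(4);M[:3,:3]=cv2.Rodrigues(np.array(p['rvec'],float))[0];M[:3,3]=np.ravel(p['tvec']);C=np.linalg.inv(M)
    p['C']=C; return p
def ray(p,u,v):
    d=np.linalg.inv(p['K'])@[u,v,1]; return p['C'][:3,3],p['C'][:3,:3]@d
def onz(p,u,v,z):
    o,d=ray(p,u,v); return o+d*(z-o[2])/d[2]
def proj(p,X):
    X=np.atleast_2d(X); c=(X-p['C'][:3,3])@p['C'][:3,:3]; q=c@np.array(p['K']).T; return q[:,:2]/q[:,2:]
def save(p,n): cv2.imwrite('pics/'+n+'.png',p['img'][:,:,::-1])
E
python3 - <<'E'
from h import *
print(env.pinch_z,telemetry.get_obs())
for n in ['scene','top']:
    p=cam(n); save(p,n+'0'); print(n,p['C'].round(3).tolist(),p['K'].round(1).tolist() if hasattr(p['K'],'round') else p['K'])
    for t in ['unit','tray','cap','coupling','silencer','driver','big_stud','small_stud','selector','pointer_tip']:
        try: print(t,[(round(d['confidence'],2),np.round(d['extent'],1).tolist()) for d in outline_of(p,t)[:3]])
        except Exception as e: print(t,e)
E
```

```text
pics
0.0187 {'clock': 0.0, 'joint_pos': array([-1.40361257e+00,  2.59187428e-01,  2.07051214e-02,  1.33372495e+00,
       -2.35246338e-05,  1.41819430e+00]), 'joint_velocities': array([-1.50621555e-04, -5.78471450e-04,  4.19048107e-05,  3.12585496e-04,
       -2.72766243e-03,  4.33041197e-04]), 'joint_torque': array([ 1.10313414e-05, -5.55642271e+01,  3.44524348e+01,  1.36443030e-02,
       -1.79114941e-04,  1.14109673e-05]), 'position': array([ 0.17283412, -0.52180369,  0.23064648]), 'tcp_rot': array([ 9.87244095e-01,  1.59212433e-01, -1.69053916e-05, -7.05358739e-04]), 'wrist_force': array([ 0.35225155, -0.22333496,  0.16830146]), 'wrist_torque': array([ 0.00509494,  0.02137335, -0.03728341]), 'grip_width': 0.08546764600717083}
scene [[0.575, 0.661, -0.482, 0.984], [0.818, -0.473, 0.327, -0.274], [-0.011, -0.582, -0.813, 0.834], [0.0, 0.0, 0.0, 1.0]] [[548.0, 0.0, 327.3], [0.0, 548.0, 233.7], [0.0, 0.0, 1.0]]
unit [(0.6, [227.2, 376.1, 217.5, 185.9])]
tray [(0.65, [450.2, 257.0, 204.5, 174.7])]
cap [(0.81, [449.2, 232.9, 21.6, 29.0]), (0.53, [227.2, 366.0, 210.0, 164.3])]
coupling 
[... 319 characters left out ...]
op [[-0.015, -0.99, 0.14, 0.432], [-1.0, 0.014, -0.011, 0.015], [0.009, -0.14, -0.99, 1.058], [0.0, 0.0, 0.0, 1.0]] [[584.8, 0.0, 317.2], [0.0, 584.8, 243.2], [0.0, 0.0, 1.0]]
unit [(0.86, [454.1, 212.8, 182.1, 139.4])]
tray [(0.8, [198.8, 211.6, 160.1, 175.5])]
cap [(0.86, [192.3, 214.4, 24.3, 21.6])]
coupling [(0.74, [223.3, 197.4, 28.3, 25.7]), (0.2, [438.9, 309.8, 94.3, 36.3])]
silencer [(0.61, [164.2, 226.6, 27.3, 18.9])]
driver [(0.72, [439.4, 309.8, 100.3, 36.6])]
big_stud [(0.58, [446.7, 206.0, 9.0, 7.0])]
small_stud [(0.16, [192.4, 215.2, 24.2, 21.7])]
selector [(0.65, [421.8, 221.4, 27.8, 30.8]), (0.59, [456.8, 211.1, 178.7, 134.0])]
pointer_tip [(0.91, [422.4, 219.7, 26.5, 29.6])]
```

Run:
```python
import cv2
t=cv2.imread('pics/top0.png')[110:350,90:570]; cv2.imwrite('pics/v1.png',cv2.resize(t,None,fx=1.66,fy=1.66,interpolation=cv2.INTER_CUBIC))
t=cv2.imread('pics/scene0.png')[150:480,110:560]; cv2.imwrite('pics/v2.png',cv2.resize(t,None,fx=1.75,fy=1.75,interpolation=cv2.INTER_CUBIC))
```

```text
(no output)
```

View pics/v1.png

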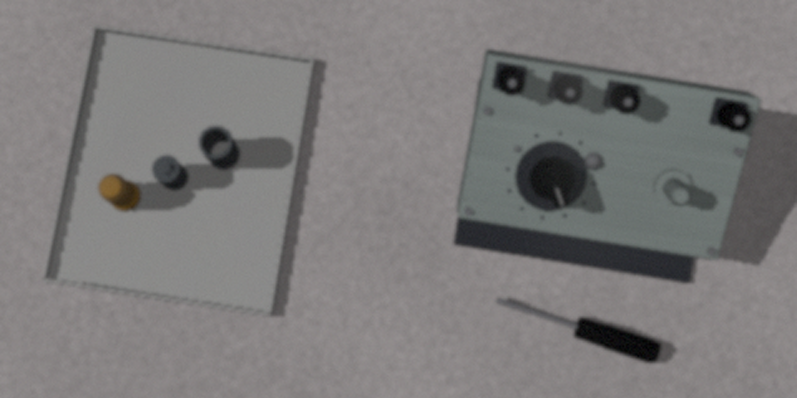

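View pics/v2.png

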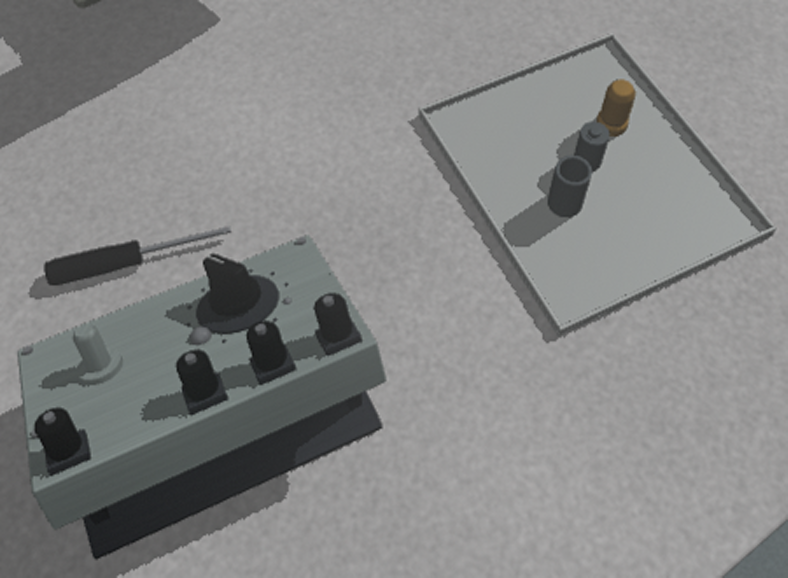

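The top view shows, from left to right, the silencer (118,190), cap (170,172) and coupling (220,147). The big stud is at (593,160), on the spigot side (unit -y), so the goal is -60°. The small stud is at (517,148), and the pointer's white line at (560,198) points down-slope. The scene view agrees, with the spigot tip at (86,331) and the big stud at (200,336).

```bash
cat >> h.py <<'E'
A=np.deg2rad(25)
# face frame in unit: x upslope, z normal (leans -x)
F=np.array([[np.cos(A),0,-np.sin(A)],[0,1,0],[np.sin(A),0,np.cos(A)]])
def unitT(q):  # x,y,yaw
    U=R.from_euler('z',q[2]).as_matrix(); return U@F, np.array([q[0],q[1],0.])+U@[0,0,.108]
def facept(q,P):
    Rm,t=unitT(q); return np.atleast_2d(P)@Rm.T+t
SP=np.array([-.015,-.07,.006]); KN=np.array([-.025,.05,0])
E
python3 - <<'E'
from h import *
from scipy.optimize import least_squares
P=[[.066,-.105,.042],[.066,0,.042],[.066,.055,.042],[.066,.110,.042],SP+[0,0,.036],
   KN+[.022,-.0381,.004],KN+[.022,.0381,.002]]
t=np.array([[736,118],[627,99],[570,88],[511,78],[681,195],[593,160],[517,148]])/1.66+[90,110]
s=np.array([[57,413],[194,357],[262,327],[330,299],[86,331],[200,336],[287,300]])/1.75+[110,150]
pt,ps=cam('top'),cam('scene')
f=lambda q:np.r_[(proj(pt,facept(q,P))-t).ravel(),(proj(ps,facept(q,P))-s).ravel()]
r=least_squares(f,[.45,-.25,-.16],loss='soft_l1'); q=r.x
print(q,np.round(f(q).reshape(2,-1,2),1).tolist())
Rm,_=unitT(q)
print('spigot',facept(q,SP),'knob',facept(q,KN),'n',Rm[:,2])
# tray things
an=np.linspace(0,2*np.pi,40)
for n,prof in dict(cap=[(.015,0),(.015,.05),(.006,.054)],coupling=[(.018,0),(.018,.06)],silencer=[(.017,0),(.017,.012),(.01,.064)]).items():
    pts=np.vstack([np.c_[r_*np.cos(an),r_*np.sin(an),0*an+h+.004] for r_,h in prof])
    E=[np.array(outline_of(p,n)[0]['extent']) for p in (pt,ps)]
    def g(c):
        o=[]
        for p,e in zip((pt,ps),E):
            x=proj(p,pts+[c[0],c[1],0]);a,b=x.min(0),x.max(0); o+=list(a-(e[:2]-e[2:]/2))+list(b-(e[:2]+e[2:]/2))
        return np.array(o)
    r=least_squares(g,[.45,.2],loss='soft_l1'); print(n,r.x,g(r.x).round(1))
E
```

```text
[ 0.62658044 -0.22234645 -0.17912496] [[[0.6, -0.1], [-0.6, 0.5], [-1.2, 1.4], [-0.6, 1.7], [-1.2, -0.5], [-1.0, -0.4], [-0.8, -0.8]], [[-4.1, 2.1], [-1.4, 0.2], [-0.1, 0.6], [-0.3, 0.4], [-0.9, -0.0], [0.4, -0.8], [0.7, 0.2]]]
spigot [[ 0.5982364  -0.28835253  0.10709857]] knob [[ 0.6131937  -0.16910956  0.09743454]] n [-0.41585636  0.07529731  0.90630779]
cap [0.6318473  0.22562624] [-3.  -0.7 -0.5  0.1 -2.   0.1 -0.6  1.2]
coupling [ 0.65699643 -0.01627619] [111.8   0.4 102.6   0.8 108.9  -2.   97.9   0.6]
silencer [0.61450037 0.28198288] [-3.4 -1.3 -0.2  0.6 -1.4 -0.1 -0.4  1.4]
```

```bash
cat >> h.py <<'E'
Q=[0.62658,-0.22235,-0.17912]
def togo(pos,z,y,n=10):
    """print shift/turn in move units from present pose to TCP pos with tool z, tool y (sign fixed)"""
    o=telemetry.get_obs(); R0=R.from_quat(o['tcp_rot']).as_matrix()
    z=np.array(z,float)/np.linalg.norm(z); y=np.array(y,float); y-=z*(y@z); y/=np.linalg.norm(y)
    R1=np.c_[np.cross(y,z),y,z]
    s=R0.T@(np.array(pos)-o['position'])/.2; w=R.from_matrix(R0.T@R1).as_rotvec()/(np.pi/2)
    print('t %.1f'%o['clock'],'pos',o['position'].round(4),'z',R0[:,2].round(3),'y',R0[:,1].round(3),'j',o['joint_pos'].round(2),'F',o['wrist_force'].round(1),'w',round(o['grip_width'],4))
    print('TOGO',s.round(3),w.round(3))
E
python3 -m crank '0.2 -0.17 0 0 0 -0.1;0.4 -0.34 0 0 0 -0.2;0.6 -0.5 0 0 0 -0.3;0.8 -0.67 0 0 0 -0.4;1 -0.85 0 0 0 -0.5;1 -0.85 0 0 0 -0.6;1 -0.85 0 0 0 -0.7;1 -0.85 0 0 0 -0.8;1 -0.85 0 0 0 -0.9;1 -0.85 0 0 0 -1' 1
python3 -c "
from h import *
togo([.632,.226,.22],[0,0,-1],[.956,.29,0])"
```

```text
clock: 2.75
position: [0.3093, -0.2978, 0.2314]
tcp_rot: [0.583, 0.812, -0.0, 0.0]
wrist_force: [0.5, -0.1, 0.6]
grip_width: 0.0851
t 2.8 pos [ 0.3093 -0.2978  0.2314] z [ 0. -0. -1.] y [0.948 0.319 0.   ] j [-0.96  0.05 -0.23  1.29 -0.    0.28] F [ 0.5 -0.1  0.6] w 0.0851
TOGO [1.967 2.365 0.057] [0.    0.    0.019]
```

```bash
python3 -m crank '0.3 0.3 0 0 0 0;0.6 0.6 0 0 0 0;0.9 0.9 0 0 0 0;1 1 0 0 0 0;1 1 0 0 0 0;1 1 0 0 0 0;1 1 0 0 0 0;1 1 0 0 0 0;1 1 0 0 0 0;1 1 0 0 0 0' >/dev/null
python3 -m crank '0.2 0.3 0 0 0 0;0.4 0.6 0 0 0 0;0.6 0.9 0 0 0 0;0.65 1 0 0 0 0;0.65 1 0 0 0 0;0.65 1 0 0 0 0;0.65 1 0 0 0 0;0.65 1 0 0 0 0;0.65 1 0 0 0 0;0.65 1 0 0 0 0'
python3 - <<'E'
from h import *
togo([.632,.226,.22],[0,0,-1],[.956,.29,0])
p=cam('wrist'); save(p,'w1'); print(p['C'].round(3).tolist(),np.round(p['K'],1).tolist())
for n in ['cap','coupling','silencer']: print(n,[(round(d['confidence'],2),np.round(d['extent'],1).tolist()) for d in outline_of(p,n)[:2]])
E
```

```text
clock: 5.25
position: [0.583, 0.1417, 0.2316]
tcp_rot: [0.584, 0.812, 0.0, 0.0]
wrist_force: [-0.1, 0.5, -0.5]
grip_width: 0.0859
t 5.2 pos [0.583  0.1417 0.2316] z [ 0.001 -0.    -1.   ] y [0.948 0.318 0.   ] j [ 0.1   0.34  0.15  1.37 -0.    1.35] F [-0.1  0.5 -0.5] w 0.0859
TOGO [0.322 0.366 0.058] [0.    0.    0.018]
[[0.949, 0.304, 0.09, 0.56], [0.317, -0.911, -0.265, 0.209], [0.001, 0.279, -0.96, 0.375], [0.0, 0.0, 0.0, 1.0]] [[358.1, 0.0, 317.5], [0.0, 358.1, 246.9], [0.0, 0.0, 1.0]]
cap [(0.95, [400.8, 150.6, 44.5, 34.1])]
coupling [(0.85, [402.7, 214.3, 47.6, 48.6])]
silencer [(0.82, [402.3, 83.8, 53.8, 49.5]), (0.34, [406.6, 159.8, 378.9, 319.6])]
```

View pics/w1.png

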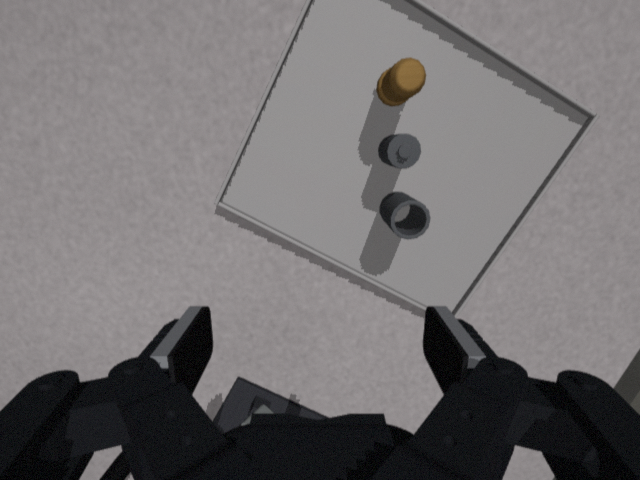

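The wrist view has the three items in a column: silencer (402,80), cap with its boss at (402,152), and coupling rim (410,219). The jaw axis is square to that column, as wanted.

Run:
```python
from h import *
from scipy.optimize import least_squares
p=cam('wrist')
print(onz(p,402,152,.056),onz(p,410,219,.064),onz(p,408,71,.066))
e=np.array(outline_of(p,'cap')[0]['extent']); an=np.linspace(0,6.28,60)
pts=np.vstack([np.c_[r_*np.cos(an),r_*np.sin(an),0*an+h+.004] for r_,h in [(.015,0),(.015,.05)]])
def g(c):
    x=proj(p,pts+[c[0],c[1],0]);a,b=x.min(0),x.max(0);return np.r_[a-e[:2]+e[2:]/2,b-e[:2]-e[2:]/2]
r=least_squares(g,[.63,.22]);print(r.x,g(r.x).round(1))
togo([r.x[0],r.x[1],.15],[0,0,-1],[.948,.318,0])
```

```text
[0.63206852 0.22555203 0.056     ] [0.65867338 0.17434259 0.064     ] [0.61095721 0.28356073 0.066     ]
[0.63641495 0.22548299] [ 0.2 -0.9 -0.1  0.9]
t 5.5 pos [0.5831 0.1419 0.2313] z [ 0. -0. -1.] y [0.948 0.318 0.   ] j [ 0.1   0.35  0.15  1.37 -0.    1.35] F [ 0.1 -0.  -0.3] w 0.0851
TOGO [0.311 0.386 0.407] [0. 0. 0.]
```

```bash
python3 -m crank '0.1 0.12 0 0 0 0;0.2 0.24 0.1 0 0 0;0.318 0.37 0.2 0 0 0;0.318 0.37 0.3 0 0 0;0.318 0.37 0.4 0 0 0;0.318 0.37 0.5 0 0 0;0.318 0.37 0.6 0 0 0;0.318 0.37 0.6 0 0 0;0.318 0.37 0.6 0 0 0;0.318 0.37 0.6 0 0 0' 1
python3 - <<'E'
from h import *
p=cam('wrist'); save(p,'w2')
d=outline_of(p,'cap')[0]; print(d['confidence'],d['extent'])
e=np.array(d['extent']); 
print(onz(p,e[0],e[1]-e[3]/2+8,.056), proj(p,[[.633,.2255,.058],[.633,.2255,.004]]).round(0))
togo([.633,.2255,.018],[0,0,-1],[.948,.318,0])
E
```

```text
clock: 6.8
position: [0.6335, 0.2259, 0.1124]
tcp_rot: [0.584, 0.812, 0.001, 0.001]
wrist_force: [-0.3, 0.1, 0.2]
grip_width: 0.0854
0.67 [319.0, 256.6, 48.4, 63.2]
[0.62769904 0.24688135 0.056     ] [[316. 270.]
 [316. 245.]]
t 6.9 pos [0.6333 0.2259 0.1122] z [ 0.001  0.    -1.   ] y [0.948 0.318 0.001] j [ 0.22  0.52  0.12  1.17 -0.    1.46] F [-0.9  0.3  0.1] w 0.0855
TOGO [-0.001 -0.003  0.471] [0.001 0.    0.   ]
```

View pics/w2.png

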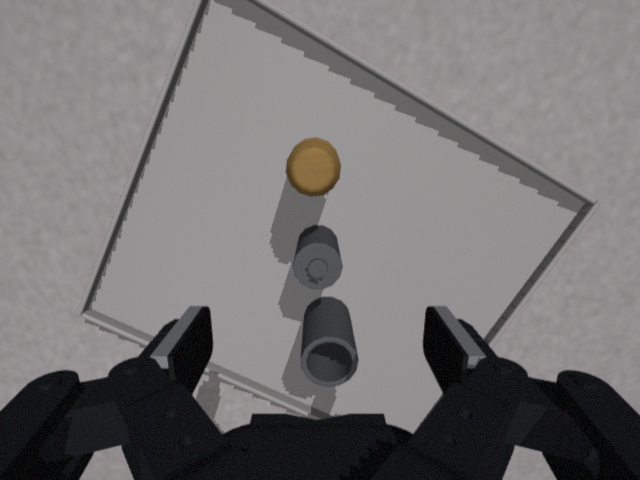

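The boss is at (317,267) against a predicted (316,270), so the offset is under 2 mm. I'll descend and grip.

```bash
python3 -m crank '0.006 0 0.06 0 0 0;0.006 0 0.12 0 0 0;0.006 0 0.18 0 0 0;0.006 0 0.24 0 0 0;0.006 0 0.3 0 0 0;0.006 0 0.36 0 0 0;0.006 0 0.42 0 0 0;0.006 0 0.47 0 0 0;0.006 0 0.47 0 0 0;0.006 0 0.47 0 0 0' 1
python3 -m crank '0 0 0 0 0 0;0 0 0 0 0 0;0 0 0 0 0 0;0 0 0 0 0 0;0 0 0 0 0 0;0 0 0 0 0 0;0 0 0 0 0 0;0 0 0 0 0 0;0 0 0 0 0 0;0 0 0 0 0 0' 0 40
python3 -m crank '0 0 -0.1 0 0 0;0 0 -0.2 0 0 0;0 0 -0.3 0 0 0;0 0 -0.4 0 0 0;0 0 -0.5 0 0 0;0 0 -0.6 0 0 0;0 0 -0.7 0 0 0;0 0 -0.8 0 0 0;0 0 -0.95 0 0 0;0 0 -0.95 0 0 0'
python3 - <<'E'
from h import *
Rm,_=unitT(Q); n=Rm[:,2]; s=facept(Q,SP)[0]; 
# grasp 33 above mouth -> tcp 14.3 above mouth; stage: mouth 36+40 above seat
togo(s+n*(.0143+.10),-n,Rm[:,0]);togo(s+n*(.0143+.10),-n,-Rm[:,1]);togo(s+n*(.0143+.10),-n,Rm[:,1])
for c in ['wrist']:
    p=cam(c); save(p,'w3'); d=outline_of(p,'cap'); print([(x['confidence'],x['extent']) for x in d])
    for z in (-.0357+.004,): print(proj(p,telemetry.get_obs()['position']))
E
```

```text
clock: 8.15
position: [0.6333, 0.227, 0.0185]
tcp_rot: [0.584, 0.812, 0.001, 0.001]
wrist_force: [0.5, -0.9, 0.4]
grip_width: 0.0855
clock: 9.4
position: [0.6335, 0.2271, 0.0188]
tcp_rot: [0.584, 0.812, 0.001, 0.001]
wrist_force: [0.1, -0.6, 5.3]
grip_width: 0.0293
clock: 10.65
position: [0.6338, 0.2272, 0.2106]
tcp_rot: [0.584, 0.812, 0.002, 0.002]
wrist_force: [0.5, 0.3, -0.9]
grip_width: 0.029
t 10.7 pos [0.6338 0.2272 0.2106] z [ 0.006  0.001 -1.   ] y [0.948 0.318 0.006] j [ 0.22  0.48  0.3   1.39 -0.    1.47] F [ 0.5  0.3 -0.9] w 0.029
TOGO [-2.271 -1.201 -0.005] [-0.268 -0.07   0.315]
t 10.7 pos [0.6338 0.2272 0.2106] z [ 0.006  0.001 -1.   ] y [0.948 0.318 0.006] j [ 0.22  0.48  0.3   1.39 -0.    1.47] F [ 0.5  0.3 -0.9] w 0.029
TOGO [-2.271 -1.201 -0.005] [-0.284  0.166  1.296]
t 10.7 pos [0.6338 0.2272 0.2106] z [ 0.006  0.001 -1.   ] y [0.948 0.318 0.006] j [ 0.22  0.48  0.3   1.39 -0.    1.47] F [ 0.5  0.3 -0.9] w 0.029
TOGO [-2.271 -1.201 -0.005] [-0.145 -0.248 -0.669]
[(0.84, [320.7, 334.8, 85.0, 122.3])]
[[315.00235128 309.28822345]]
```

View pics/w3.png

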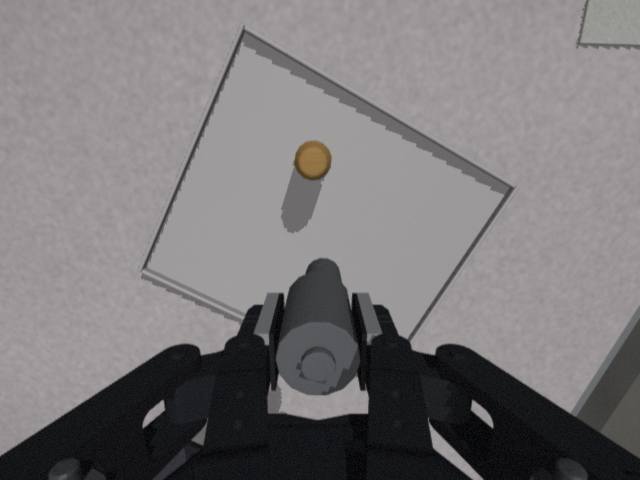

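```bash
python3 -m crank '-0.15 -0.07 -0.05 0 0 0;-0.3 -0.14 -0.1 0 0 0;-0.45 -0.22 -0.15 0 0 0;-0.6 -0.3 -0.15 0 0 0;-0.75 -0.4 -0.15 0 0 0;-0.9 -0.45 -0.15 0 0 0;-1 -0.5 -0.15 0 0 0;-1 -0.5 -0.15 0 0 0;-1 -0.5 -0.15 0 0 0;-1 -0.5 -0.15 0 0 0' >/dev/null
python3 -m crank '-0.15 -0.07 0 0 0 0;-0.3 -0.14 0 0 0 0;-0.45 -0.22 0 0 0 0;-0.6 -0.3 0 0 0 0;-0.75 -0.4 0 0 0 0;-0.9 -0.45 0 -0.06 0 0.07;-1 -0.5 0 -0.12 -0.03 0.15;-1 -0.5 0 -0.18 -0.05 0.21;-1 -0.5 0 -0.25 -0.07 0.3;-1 -0.5 0 -0.25 -0.07 0.3'
python3 - <<'E'
from h import *
Rm,_=unitT(Q); n=Rm[:,2]; s=facept(Q,SP)[0]; 
togo(s+n*(.0143+.10),-n,Rm[:,0])
p=cam('wrist'); save(p,'w4')
E
```

```text
clock: 13.25
position: [0.5692, -0.2135, 0.2373]
tcp_rot: [0.743, 0.638, 0.126, 0.156]
wrist_force: [0.5, 0.5, -0.0]
grip_width: 0.0294
t 13.2 pos [ 0.5692 -0.2135  0.2373] z [ 0.387 -0.072 -0.919] y [ 0.909 -0.136  0.393] j [-0.57  0.11 -0.23  0.85  0.15  1.18] F [ 0.5  0.5 -0. ] w 0.0294
TOGO [-0.34  -0.091  0.11 ] [-0.021  0.001  0.018]
```

View pics/w4.png

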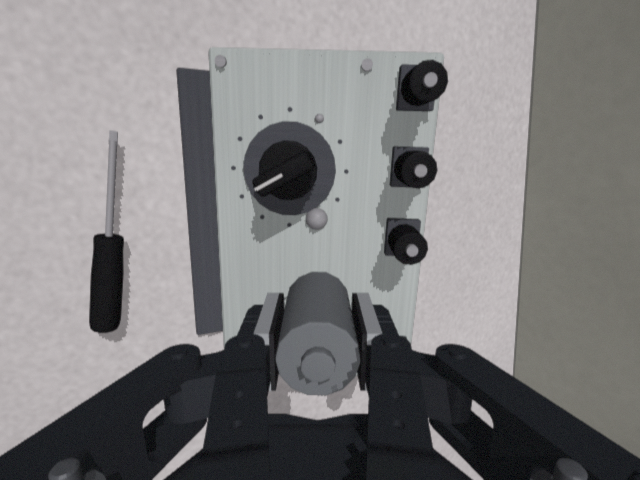

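The close view gives the coil tops at (430,79), (420,171) and (412,250). The big stud is at (317,217) and the small one at (319,118). The white line runs from the knob centre (289,168) to (255,189), so the pointer is at about -150° and has +90° to go. The driver lies clear on the left.

Run:
```python
from h import *
from scipy.optimize import least_squares
p=cam('wrist')
P=np.array([[.066,.110,.042],[.066,.055,.042],[.066,0,.042],KN+[.022,-.0381,.004],KN+[.022,.0381,.002],[-.085,.135,0],[.085,.135,0],KN+[0,0,.003]])
t=np.array([[430,79],[420,171],[409,250],[317,217],[319,118],[210,48],[443,52],[289,168]])
f=lambda q:(proj(p,facept(q,P)+[0,0,q[3] if len(q)>3 else 0])-t).ravel()
for x0 in (Q,Q+[0]):
    r=least_squares(f,x0,loss='soft_l1');print(r.x.round(4));print(f(r.x).reshape(-1,2).round(1).tolist(),facept(r.x,SP).round(4))
print('old',f(Q).reshape(-1,2).round(1).tolist())
# tool-frame line of cap boss: tool coordinates of ray at tool z=-.0395
M=np.array(p['mount']); d=M[:3,:3]@np.linalg.inv(p['K'])@[318,366,1]; o=M[:3,3]
print('boss in tool',o+d*(-.0395-o[2])/d[2])
# mask-based cap axis
m=outline_of(p,'cap')[0]['region']; mu=m.astype(np.uint8); 
for v in range(280,390,12):
    c=np.where(m[v])[0]; print(v,c.min(),c.max(),end=' | ') if len(c) else None
```

```text
[ 0.6266 -0.2236 -0.182 ]
[[0.2, 0.4], [0.2, -0.6], [2.5, 0.2], [-1.2, 1.9], [-0.0, -0.0], [-2.8, -2.6], [2.4, -0.2], [-0.1, 1.2]] [[ 0.5981 -0.2896  0.1071]]
[ 0.6285 -0.2238 -0.1805 -0.0032]
[[-1.0, 1.1], [-0.7, -1.3], [1.8, -1.6], [-0.6, 0.8], [0.4, 0.1], [-1.0, -1.4], [1.1, 0.6], [0.8, 0.7]] [[ 0.6001 -0.2898  0.1071]]
old [[-0.3, -2.1], [-0.1, -2.7], [2.4, -1.6], [-1.5, 0.4], [-0.6, -1.8], [-3.8, -4.3], [1.9, -2.6], [-0.6, -0.3]]
boss in tool [ 1.46317999e-05  1.71032967e-04 -3.95000000e-02]
280 295 340 | 292 288 347 | 304 285 349 | 316 283 352 | 328 281 354 | 340 278 356 | 352 276 358 | 364 277 358 | 376 281 354 | 388 292 342 |
```

```bash
sed -i 's/^Q=.*/Q=[0.627,-0.2233,-0.181]/' h.py
python3 - <<'E'
from h import *
Rm,_=unitT(Q); n=Rm[:,2]; s=facept(Q,SP)[0]; print(s)
togo(s+n*(.0143+.05),-n,Rm[:,0])
E
```

```text
[ 0.59853224 -0.28925282  0.10709857]
t 13.4 pos [ 0.5716 -0.215   0.2382] z [ 0.387 -0.072 -0.919] y [ 0.91  -0.134  0.393] j [-0.57  0.11 -0.22  0.85  0.15  1.18] F [ 0.5  0.8 -0.4] w 0.029
TOGO [-0.337 -0.096  0.36 ] [-0.02   0.001  0.02 ]
```

```bash
python3 -m crank '-0.06 -0.02 0.02 0 0 0;-0.12 -0.04 0.05 -0.01 0 0.01;-0.2 -0.06 0.1 -0.02 0 0.02;-0.27 -0.08 0.15 -0.02 0 0.02;-0.337 -0.096 0.2 -0.02 0 0.02;-0.337 -0.096 0.25 -0.02 0 0.02;-0.337 -0.096 0.3 -0.02 0 0.02;-0.337 -0.096 0.36 -0.02 0 0.02;-0.337 -0.096 0.36 -0.02 0 0.02;-0.337 -0.096 0.36 -0.02 0 0.02'
python3 - <<'E'
from h import *
Rm,_=unitT(Q); n=Rm[:,2]; s=facept(Q,SP)[0]; 
togo(s+n*(.0143+.05),-n,Rm[:,0]);togo(s+n*(.0143+.00),-n,Rm[:,0])
a=[]
for c in ('scene','top'):
    p=cam(c); o=telemetry.get_obs(); R0=R.from_quat(o['tcp_rot']).as_matrix()
    u=proj(p,[s,s+n*.036,o['position']+R0@[0,0,.0143],o['position']-R0@[0,0,.0357]]); print(c,u.round(1).tolist())
    x,y=u.mean(0).astype(int); im=p['img'][max(y-55,0):y+55,x-70:x+70,::-1]; a.append(cv2.resize(im,(560,440) if im.shape[0]==110 else (560,4*im.shape[0]),interpolation=cv2.INTER_CUBIC)[:440]); print(x-70,y-55)
a=[cv2.copyMakeBorder(i,0,440-i.shape[0],0,0,0) for i in a]
cv2.imwrite('pics/s5.png',cv2.resize(np.hstack(a),(800,314)))
E
```

```text
clock: 14.65
position: [0.572, -0.284, 0.1657]
tcp_rot: [0.75, 0.626, 0.138, 0.167]
wrist_force: [-0.7, 0.2, -0.3]
grip_width: 0.029
t 14.7 pos [ 0.572  -0.284   0.1657] z [ 0.415 -0.077 -0.906] y [ 0.892 -0.162  0.422] j [-0.69  0.2  -0.33  0.66  0.21  1.1 ] F [-0.7  0.2 -0.3] w 0.029
TOGO [-0.002 -0.001  0.001] [-0.     0.001  0.001]
t 14.7 pos [ 0.572  -0.284   0.1657] z [ 0.415 -0.077 -0.906] y [ 0.892 -0.162  0.422] j [-0.69  0.2  -0.33  0.66  0.21  1.1 ] F [-0.7  0.2 -0.3] w 0.029
TOGO [-0.002 -0.001  0.251] [-0.     0.001  0.001]
scene [[166.6, 358.6], [157.8, 339.6], [154.3, 331.9], [141.1, 303.4]]
84 278
top [[494.4, 221.1], [499.5, 226.8], [501.7, 228.9], [509.7, 237.7]]
431 173
```

View pics/s5.png

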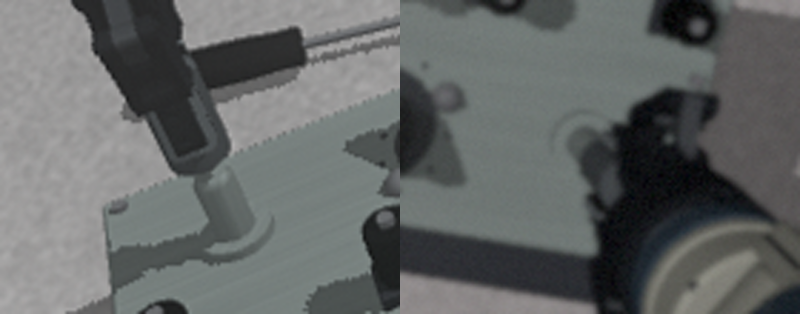

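The spigot tip is at (210,175) in the crop, matching the prediction to under 0.5 px, and the mouth is in line with it. I'll slide the cap on.

```bash
python3 -m crank '-0.002 -0.001 0.02 0 0 0;-0.002 -0.001 0.04 0 0 0;-0.002 -0.001 0.06 0 0 0;-0.002 -0.001 0.08 0 0 0;-0.002 -0.001 0.1 0 0 0;-0.002 -0.001 0.12 0 0 0;-0.002 -0.001 0.14 0 0 0;-0.002 -0.001 0.16 0 0 0;-0.002 -0.001 0.16 0 0 0;-0.002 -0.001 0.16 0 0 0'
python3 - <<'E'
from h import *
Rm,_=unitT(Q); n=Rm[:,2]; s=facept(Q,SP)[0]; 
togo(s+n*(.0143+.00),-n,Rm[:,0]); o=telemetry.get_obs();print(o['wrist_force']@Rm,o['wrist_torque']@Rm)
E
```

```text
clock: 16.0
position: [0.5847, -0.2867, 0.1363]
tcp_rot: [0.75, 0.625, 0.138, 0.166]
wrist_force: [-1.9, 2.3, -4.7]
grip_width: 0.0292
t 16.0 pos [ 0.5847 -0.2867  0.1363] z [ 0.415 -0.077 -0.907] y [ 0.892 -0.162  0.422] j [-0.68  0.24 -0.35  0.59  0.2   1.11] F [-1.9  2.3 -4.7] w 0.0292
TOGO [-0.     0.002  0.091] [-0.001  0.     0.001]
[-4.06839653  1.90551686 -3.28532017] [ 0.62588935  1.32133053 -0.04038867]
```

```bash
python3 -m crank '0.002 -0.004 0.01 0 0 0;0.002 -0.004 0.02 0 0 0;0.002 -0.004 0.03 0 0 0;0.002 -0.004 0.045 0 0 0;0.002 -0.004 0.06 0 0 0;0.002 -0.004 0.07 0 0 0;0.002 -0.004 0.08 0 0 0;0.002 -0.004 0.09 0 0 0;0.002 -0.004 0.095 0 0 0;0.002 -0.004 0.095 0 0 0'
python3 - <<'E'
from h import *
Rm,_=unitT(Q); n=Rm[:,2]; s=facept(Q,SP)[0]; 
togo(s+n*(.0143+.00),-n,Rm[:,0]); o=telemetry.get_obs();print(o['wrist_force']@Rm,o['wrist_torque']@Rm)
E
```

```text
clock: 17.25
position: [0.5912, -0.2876, 0.1206]
tcp_rot: [0.75, 0.625, 0.138, 0.167]
wrist_force: [-16.5, 6.0, 20.2]
grip_width: 0.0291
t 17.2 pos [ 0.5912 -0.2876  0.1206] z [ 0.415 -0.078 -0.906] y [ 0.892 -0.162  0.422] j [-0.67  0.26 -0.36  0.55  0.2   1.12] F [-16.5   6.   20.2] w 0.0291
TOGO [-0.002  0.006  0.005] [-0.     0.001  0.   ]
[-7.17139932  2.91688775 25.58261302] [0.4638787  2.00661345 0.00587685]
```

```bash
python3 -m crank '0.003 -0.005 0 0 0 0;0.003 -0.008 0 0 0 0;0.003 -0.008 0.005 0 0 0;0.003 -0.008 0.01 0 0 0;0.003 -0.008 0.012 0 0 0;0.003 -0.008 0.012 0 0 0;0.003 -0.008 0.012 0 0 0;0.003 -0.008 0.012 0 0 0;0.003 -0.008 0.012 0 0 0;0.003 -0.008 0.012 0 0 0'
python3 - <<'E'
from h import *
Rm,_=unitT(Q); n=Rm[:,2]; s=facept(Q,SP)[0]; 
togo(s+n*(.0143+.00),-n,Rm[:,0]); o=telemetry.get_obs();print(o['wrist_force']@Rm,o['wrist_torque']@Rm)
E
```

```text
clock: 18.5
position: [0.5902, -0.2869, 0.12]
tcp_rot: [0.75, 0.625, 0.138, 0.168]
wrist_force: [-21.3, 7.1, 26.6]
grip_width: 0.029
t 18.5 pos [ 0.5902 -0.2869  0.12  ] z [ 0.416 -0.079 -0.906] y [ 0.891 -0.162  0.424] j [-0.67  0.26 -0.37  0.55  0.2   1.12] F [-21.3   7.1  26.6] w 0.029
TOGO [-0.004  0.012  0.005] [0.001 0.002 0.   ]
[-8.93024704  3.10171521 33.49159569] [ 0.66336069  2.28114169 -0.01268149]
```

```bash
python3 -m crank '0 0 0 0 0 0;0 0 0 0 0 0;0 0 0 0 0 0;0 0 0 0 0 0;0 0 0 0 0 0;0 0 0 0 0 0;0 0 0 0 0 0;0 0 0 0 0 0;0 0 0 0 0 0;0 0 0 0 0 0' 1
python3 -m crank '0 0 -0.05 0 0 0;0 0 -0.1 0 0 0;0 0 -0.2 0 0 0;0 0 -0.3 0 0 0;0 0 -0.4 0 0 0;0 0 -0.5 0 0 0;0 0 -0.6 0 0 0;0 0 -0.6 0 0 0;0 0 -0.6 0 0 0;0 0 -0.6 0 0 0'
python3 - <<'E'
from h import *
Rm,_=unitT(Q); n=Rm[:,2]; s=facept(Q,SP)[0]; k=facept(Q,KN)[0]
b=lambda a:Rm[:,0]*np.cos(a)+Rm[:,1]*np.sin(a)
a=np.deg2rad(-150)
for y in (b(a+np.pi/2),b(a-np.pi/2)): togo(k+n*(.036-.0187+.06),-n,y)
for c in ('scene','wrist'):
    p=cam(c); an=np.linspace(0,6.28,40)
    pts=s+np.vstack([r*(np.outer(np.cos(an),Rm[:,0])+np.outer(np.sin(an),Rm[:,1]))+n*h for r,h in[(.015,0),(.015,.05)]])
    x=proj(p,pts);a_,b_=x.min(0),x.max(0); print('pred',np.r_[(a_+b_)/2,b_-a_].round(1),'boss',proj(p,s+n*.054).round(1))
    print([(round(d['confidence'],2),np.round(d['extent'],1)) for d in outline_of(p,'cap')[:2]])
    save(p,c+'6')
i=cv2.imread('pics/scene6.png')[260:420,70:290]; w=cv2.imread('pics/wrist6.png')
cv2.imwrite('pics/v6.png',np.hstack([cv2.resize(i,(396,288)),cv2.resize(w,(396,288))]))
E
```

```text
clock: 19.75
position: [0.5903, -0.2869, 0.12]
tcp_rot: [0.75, 0.625, 0.138, 0.168]
wrist_force: [-0.4, 0.3, 0.3]
grip_width: 0.0853
clock: 21.0
position: [0.5402, -0.2772, 0.2278]
tcp_rot: [0.75, 0.625, 0.138, 0.167]
wrist_force: [-0.2, -0.7, -0.9]
grip_width: 0.0853
t 21.0 pos [ 0.5402 -0.2772  0.2278] z [ 0.415 -0.078 -0.906] y [ 0.892 -0.163  0.423] j [-0.72  0.11 -0.27  0.81  0.22  1.08] F [-0.2 -0.7 -0.9] w 0.0853
TOGO [ 0.594 -0.035  0.315] [0.001 0.001 0.667]
t 21.0 pos [ 0.5402 -0.2772  0.2278] z [ 0.415 -0.078 -0.906] y [ 0.892 -0.163  0.423] j [-0.72  0.11 -0.27  0.81  0.22  1.08] F [-0.2 -0.7 -0.9] w 0.0853
TOGO [ 0.594 -0.035  0.315] [-2.000e-03  1.000e-03 -1.333e+00]
pred [160.2 345.5  33.8  41.9] boss [[153.2 329.8]]
[(0.63, array([161.9, 344.6,  34.1,  37.9])), (0.48, array([243.2, 312.9,  30.7,  39.8]))]
pred [321.6 247.8  44.9  58.5] boss [[321.7 257.9]]
[(0.79, array([320.1, 248.2,  47.9,  57.3]))]
```

View pics/v6.png

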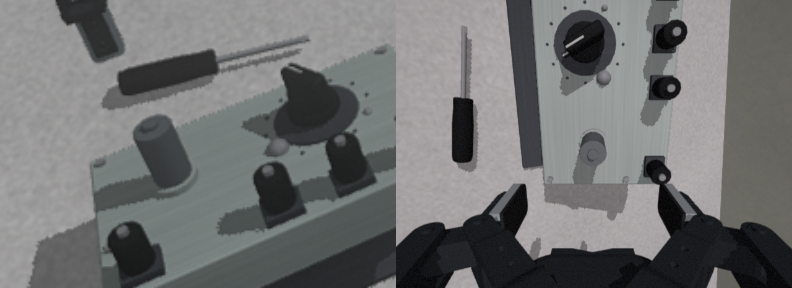

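The cap is seated: the shoulder shows at its foot and the outline matches the prediction within about 1.5 px (height 4 px short in the scene view only). Next is the knob: I go above it with +60° about tool z.

```bash
python3 -m crank '0.1 0 0 0 0 0.1;0.2 -0.01 0 0 0 0.2;0.3 -0.02 0 0 0 0.3;0.4 -0.03 0.05 0 0 0.4;0.5 -0.035 0.1 0 0 0.5;0.594 -0.035 0.15 0 0 0.6;0.594 -0.035 0.2 0 0 0.667;0.594 -0.035 0.25 0 0 0.667;0.594 -0.035 0.3 0 0 0.667;0.594 -0.035 0.3 0 0 0.667'
python3 - <<'E'
from h import *
Rm,_=unitT(Q); n=Rm[:,2]; k=facept(Q,KN)[0]
b=lambda a:Rm[:,0]*np.cos(a)+Rm[:,1]*np.sin(a)
a=np.deg2rad(-150)
togo(k+n*(.036-.0187+.002),-n,b(a+np.pi/2))
p=cam('wrist'); save(p,'w7')
print(proj(p,[k+n*.046,k+n*.046+b(a)*.021,k+n*.046-b(a)*.021,k+n*.01+b(a)*.0285]).round(0).tolist())
E
```

```text
clock: 22.45
position: [0.5803, -0.1642, 0.1695]
tcp_rot: [0.962, 0.167, 0.202, 0.076]
wrist_force: [-0.1, 1.0, 0.2]
grip_width: 0.0855
t 22.4 pos [ 0.5803 -0.1642  0.1695] z [ 0.414 -0.078 -0.907] y [ 0.29  -0.933  0.213] j [-0.47  0.12 -0.41  0.62  0.12  2.35] F [-0.1  1.   0.2] w 0.0855
TOGO [ 0.003 -0.001  0.302] [0.001 0.001 0.001]
[[318.0, 282.0], [318.0, 318.0], [318.0, 244.0], [318.0, 302.0]]
```

View pics/w7.png

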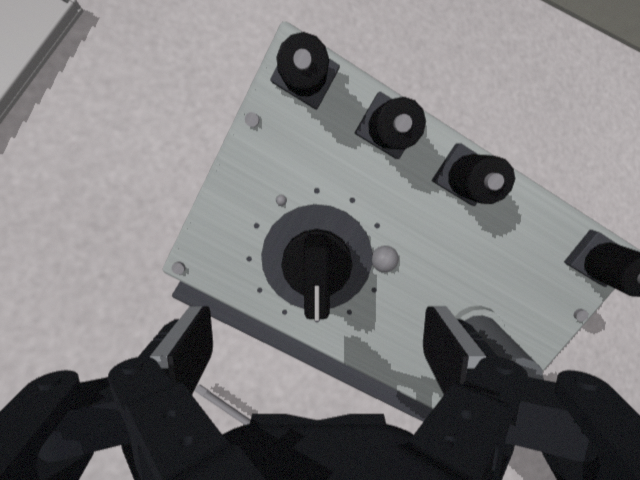

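The white line is exactly vertical at (317,285–320), so the pointer is at -150° and the bar is aligned with the jaws. The big stud at (385,258) is 90° counter-clockwise from it.

```bash
python3 -m crank '0.003 0 0.05 0 0 0;0.003 0 0.1 0 0 0;0.003 0 0.15 0 0 0;0.003 0 0.2 0 0 0;0.003 0 0.24 0 0 0;0.003 0 0.27 0 0 0;0.003 0 0.29 0 0 0;0.003 0 0.3 0 0 0;0.003 0 0.3 0 0 0;0.003 0 0.3 0 0 0' 1
python3 -m crank '0 0 0 0 0 0;0 0 0 0 0 0;0 0 0 0 0 0;0 0 0 0 0 0;0 0 0 0 0 0;0 0 0 0 0 0;0 0 0 0 0 0;0 0 0 0 0 0;0 0 0 0 0 0;0 0 0 0 0 0' 0 30
python3 -c "
from h import *
Rm,_=unitT(Q); n=Rm[:,2]; k=facept(Q,KN)[0]
b=lambda a:Rm[:,0]*np.cos(a)+Rm[:,1]*np.sin(a)
togo(k+n*.0193,-n,b(np.deg2rad(30)))"
```

```text
clock: 23.75
position: [0.6059, -0.1688, 0.1161]
tcp_rot: [0.962, 0.166, 0.203, 0.076]
wrist_force: [0.1, -0.1, 0.3]
grip_width: 0.0853
clock: 25.0
position: [0.6056, -0.1681, 0.1162]
tcp_rot: [0.962, 0.167, 0.203, 0.075]
wrist_force: [-3.7, 4.9, 3.6]
grip_width: 0.0133
t 25.0 pos [ 0.6056 -0.1681  0.1162] z [ 0.415 -0.077 -0.906] y [ 0.29  -0.933  0.213] j [-0.46  0.21 -0.45  0.48  0.11  2.36] F [-3.7  4.9  3.6] w 0.0133
TOGO [-0.003  0.001  0.006] [ 0.     0.001 -0.999]
```

```bash
python3 -m crank '0 0 0 0 0 -0.1;0 0 0 0 0 -0.2;0 0 0 0 0 -0.3;0 0 0 0 0 -0.4;0 0 0 0 0 -0.5;0 0 0 0 0 -0.6;0 0 0 0 0 -0.7;0 0 0 0 0 -0.8;0 0 0 0 0 -0.9;0 0 0 0 0 -1'
python3 -c "
from h import *
Rm,_=unitT(Q); n=Rm[:,2]; k=facept(Q,KN)[0]
b=lambda a:Rm[:,0]*np.cos(a)+Rm[:,1]*np.sin(a)
togo(k+n*.0193,-n,b(np.deg2rad(30)))"
```

```text
clock: 26.25
position: [0.6034, -0.1667, 0.115]
tcp_rot: [0.56, 0.8, 0.089, 0.195]
wrist_force: [-14.1, 5.8, 6.2]
grip_width: 0.0134
t 26.2 pos [ 0.6034 -0.1667  0.115 ] z [ 0.411 -0.075 -0.908] y [0.862 0.356 0.361] j [-0.46  0.21 -0.45  0.49  0.11  0.79] F [-14.1   5.8   6.2] w 0.0134
TOGO [-0.012  0.007  0.006] [-0.003 -0.002  0.004]
```

Turned by 90°. Settle, release, then back off.

```bash
python3 -m crank '0 0 0 0 0 0;0 0 0 0 0 0;0 0 0 0 0 0;0 0 0 0 0 0;0 0 0 0 0 0;0 0 0 0 0 0;0 0 0 0 0 0;0 0 0 0 0 0;0 0 0 0 0 0;0 0 0 0 0 0' 1
python3 -m crank '0 0 -0.05 0 0 0;0 0 -0.1 0 0 0;0 0 -0.2 0 0 0;0 0 -0.3 0 0 0;0 0 -0.4 0 0 0;0 0 -0.5 0 0 0;0 0 -0.6 0 0 0;0 0 -0.6 0 0 0;0 0 -0.6 0 0 0;0 0 -0.6 0 0 0'
python3 - <<'E'
from h import *
Rm,_=unitT(Q); n=Rm[:,2]; k=facept(Q,KN)[0]; s=facept(Q,SP)[0]
p=cam('wrist'); save(p,'w8'); c=cam('scene'); save(c,'s8')
a=np.deg2rad(-60); d=Rm[:,0]*np.cos(a)+Rm[:,1]*np.sin(a)
print('line pred',proj(p,[k+n*.046,k+n*.046+d*.021]).round(0).tolist(),'boss',proj(p,s+n*.054).round(0))
x=cv2.imread('pics/w8.png');y=cv2.imread('pics/s8.png')[150:450,70:470]
cv2.imwrite('pics/v8.png',np.hstack([cv2.resize(x,(400,300)),y]))
E
```

```text
clock: 27.5
position: [0.6033, -0.1667, 0.115]
tcp_rot: [0.561, 0.8, 0.089, 0.195]
wrist_force: [0.5, 0.3, -0.2]
grip_width: 0.0855
clock: 28.75
position: [0.5539, -0.1575, 0.2231]
tcp_rot: [0.561, 0.8, 0.089, 0.194]
wrist_force: [-0.1, -0.1, -0.3]
grip_width: 0.0853
line pred [[320.0, 254.0], [319.0, 282.0]] boss [[249. 400.]]
```

View pics/v8.png

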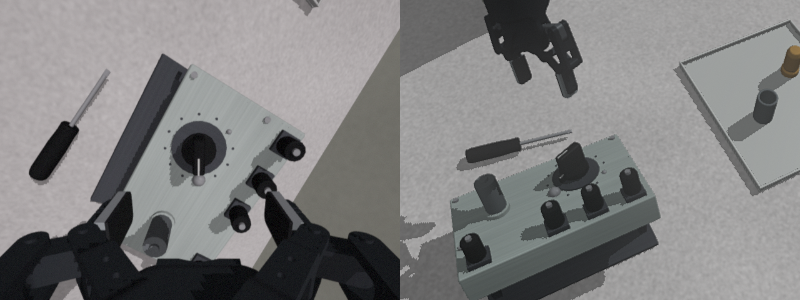

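The white line, at (199,160–178) in the wrist picture, now points straight at the big stud at (199,181). The cap is still on its spigot, the arm is clear, and the driver, coupling and silencer look where they were. Handing in.

```bash
python3 -c "
from h import *
print(order.hand_in()); print(telemetry.get_obs()['clock'])"
```

```text
the job is handed in; nothing more can be done
None
the job is handed in; nothing more can be done
```

The cap is on the spigot and released, the selector knob points at the larger stud, and the job is handed in, at about 29 s of the 72 s allowed. The hand-in gives no verdict.

- **Cap:** I pushed it along the spigot axis until it stopped against a firm seat at about 25–33 N, with under 1 N left on the wrist after release. The tool stopped about 1 mm short of my computed seat. That is within the uncertainty of the measurement, but I couldn't measure the seat gap directly. The cap's outline afterwards matched a fully seated cap to within about 2 px in the scene and 3 px in the wrist camera. The exception is its height in the scene view, which was 4 px short.
- **Knob:** I turned it +90°, from -150° to -60°, where the larger stud stands. In the last picture its white line points straight at that stud.
- **Last checks:** the arm is clear of everything. The driver, coupling and silencer look undisturbed, but I judged that by eye and did not re-measure them.

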